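# Fit the plunger of the penetration tester and hold it for clamping

## Task

First slide the penetration tester's carriage fully home against its stop. Then take the long plunger from the rack, thread it upright, nose down, through the guide arm's bore and on through the carriage's bore below, and finish while still holding it there, its nose out below the lower bore but hanging clear of the anvil. Leave the short plunger, mortar and cup alone.

Things in the scene. Friction and masses are not known exactly. Their poses are not given: they have to be found in the camera images.
- tester: Fixed grey penetration tester, base 120 (x) x 280 (y) x 10 mm. Origin: centre of its underside, z up, yaw varies. The carriage slides to its +y end, where a steel stop bar 40 mm high stands. A column 150 mm high at x = -80, y = 80 mm carries the fixed guide arm: a steel block 50 x 50 mm, z = 130 to 150 mm, with an upright through bore. Nothing stands above 150 mm.
- upper_bush (a point): Centre of the mouth of the guide arm's upright through bore (16 mm diameter, 20 mm deep, height 130 to 150 mm), on the top face, at x = 0, y = 80, z = 150 mm of the tester. Same axes as the tester.
- carriage (a joint): Position of the carriage on its slide, m: 0 = farthest from the stop, 0.110 = fully home against the stop (towards +y of the tester), where the lower bore lies exactly below the upper one. About 2.5 N of sliding friction plus light damping (8 N per m/s), no spring: it stays where it is left.
- lower_bush (a point): Centre of the mouth (top face, height 75 mm) of the carriage's upright through bore: 16 mm diameter, 15 mm deep, in a 50 x 50 mm steel block on two cheeks, open at front and back. The block's underside is 15 mm below this point. Moves with the carriage; same axes as the tester.
- carriage_handle (a point): Centre of the carriage's handle, an upright black cylinder 22 mm in diameter from z = 65 to 115 mm on a 14 mm stem; this point is at height 95 mm, 85 mm behind (-y of the tester) the lower bore. It can be pinched from above across the slide (along the tester's x) and moves with the carriage.
- anvil (a point): Point on the carriage's flat top (the anvil) straight below the lower bore, at height 22 mm: 38 mm below the underside of the lower bore. The plunger must hang above it.
- plunger: The long plunger, loose, about 0.16 kg: steel shaft 12 mm thick, 135 mm long, under a dark cylindrical head 22 mm thick, 40 mm tall; 175 mm over all. The lowest 10 mm taper to a 6 mm blunt nose. Origin: end of the nose; z runs to the head. Starts upright in a rack hole, leaning at most 2 degrees, nose 8 mm above the bench, head at 143 to 183 mm.
- plunger_head (a point): Middle of the long plunger's head, 155 mm above the nose along the plunger's z axis: the place to grip it.
- rack: Fixed grey plastic block 140 (x) x 60 (y) x 50 mm high with two upright holes 13 mm in diameter, 42 mm deep, at x = -38 and +38 mm, y = 0. Origin: centre of its underside, yaw varies. One hole holds the long plunger, the other the short one; which is which varies. Grip across the row, along the rack's y.
- short_plunger: A shorter plunger, not wanted, to be left in its hole: shaft 12 mm in diameter and 80 mm long with a ball head 28 mm in diameter, 106 mm over all. Origin: the end of its nose.
- mortar: Bystander: white porcelain mortar 130 mm in diameter, 75 mm high, with its pestle leaning in it (to 115 mm). Origin: centre of its underside.
- cup: Bystander: steel sample cup 64 mm in diameter, 60 mm high. Origin: centre of its underside.
Things that resemble listed ones, but are neither listed nor needed, are in the scene too. Leave any purple look-alike of the plunger alone.

How it is judged (in metres and radians):
On the way, in this order (a step that is already met when the one before it is completed fails the run):
1. the carriage is home against its stop while the plunger is still in the rack (value of joint carriage above 0.107 m and distance of plunger from where it was at the start of the episode below 0.03 m), for 0.2 s.
2. the plunger's nose has come through the guide arm's bore (z of plunger in the frame of upper_bush below -0.021 m and z of plunger in the frame of lower_bush above 0 m and horizontal distance between plunger and upper_bush below 0.008 m and contact force between the fingers and plunger above 1 N), for 0.1 s.
At the end, for the whole second after the job is handed in: Gripped and at rest, the long plunger spans both bores (nose 2 mm or more below the lower one, within 7 mm of its axis; head within 9 mm of the upper axis; lean under 0.08 rad), nose 4 mm or more above the anvil, under 15 N on the tester; carriage within 3 mm of its stop (value of joint carriage above 0.107 m and z of plunger in the frame of lower_bush below -0.017 m and z of plunger in the frame of anvil above 0.004 m and horizontal distance between plunger and lower_bush below 0.007 m and horizontal distance between plunger_head and upper_bush below 0.009 m and angle between plunger's own z axis and vertical below 0.08 rad and contact force between the fingers and plunger above 2 N and contact force between plunger and tester below 15 N and linear speed of plunger below 0.02 m/s); the arm keeps its last pose, push and grip.
It fails at once if the short plunger is pulled out or knocked (distance of short_plunger from where it was at the start of the episode above 0.03 m).
It fails at once if the mortar is moved (distance of mortar from where it was at the start of the episode above 0.03 m).
It fails at once if the cup is moved (distance of cup from where it was at the start of the episode above 0.03 m).
It also fails if it takes over 58 s, if anything falls off the work surface, if the arm or the gripper's body presses on something with over 40 N, if the wrist force passes 120 N, or if a joint passes its speed limit or range.

## Robot

A 7-joint arm with a two-finger parallel gripper is mounted at the origin on the work surface. World frame = base frame: x ahead of the robot, y to its left, z up, the work surface at z = 0. Lengths are in m, angles in degrees, forces in N, time in s.
With the tool pointing down it reaches from about 0.425 to 0.875 m from the base axis. Payload 4.7 kg.
Tool frame: the origin (TCP) lies midway between the tips of the shut fingers; the grasp point (between the pads) lies 19 mm behind it; z points along the fingers, y is the line along which they close (so a half turn about z gives the same grasp; the last joint's range is limited). The gripper opens to 87 mm and grips with 3 to 60 N. Pads are 19 mm wide; open, the fingers measure 117 mm over their backs; the gripper's body (75 mm by 190 mm) begins 51 mm behind the grasp point.
Start: joints at [-64.337, 18.392, -4.016, 83.108, 1.295, 78.541, -3.26], TCP at [0.273, 0.59, 0.223] pointing down, gripper open.
Joint ranges: [-163.93, 163.93], [-17.29, 119.83], [-79.2, 71.16], [3.27, 140.29], [-89.18, 269.18], [5.43, 117.66], [-154.24, 154.24]. Speed limits (degrees/s): [147.25, 147.25, 180, 180, 180, 180, 180].

## Interface

Orientations are given as [roll, pitch, yaw] about the fixed x, y, z axes, in that order (R = Rz(yaw) Ry(pitch) Rx(roll)).
In Python, from cell import env gives the robot as it stands. The module is installed in compiled form; this text tells all that it offers.
- The arm moves only by the tool send_rows, never from a script. Its argument "series" is a list of rows, each an object with "travel": the shift along the tool's x, y, z in cm, a list of three; "dr": the turn, a rotation vector about the tool's x, y, z in degrees, a list of three; "claw": the finger opening in cm, from 0 to 8.7. In form: [{"travel": [tx, ty, tz], "dr": [wx, wy, wz], "claw": claw}, ...]. A call has 1 to 12 rows; each row is the pose to reach, as a shift and turn from the pose commanded when the call began, along the tool's axes at that moment; what a row does not reach only later rows make up. A row lasts 1/12 s, in which the tool goes at most 41.7 mm and 7.16 degrees, less where a joint would pass 70% of its speed; a pose out of reach is approached as far as the arm can. A call with a gripper value outside its range is refused whole. The fingers move at their own pace and stop on an object; "grip_force" is the grip in N (left out, the last holds). Time passes only in rows, so rows that repeat a pose let the fingers close. It gives the time, the measured TCP pose, the force and the opening at its end, in the units of the state.
- env.get_obs(): the state, without advancing time (a new reading comes with each control period).
- env.read_camera(name): name is "scene" or "top" or "wrist"; returns the picture (420x560x3 uint8, blue, green, red); there is no depth.
- env.calibration(name): a dict with "fx", "fy", "cx", "cy" (pixels), "distortion" ([k1, k2, p1, p2, k3] as OpenCV has them; the pictures are not rectified), "cam_to_world" (4x4, takes a point from camera to world coordinates). Camera axes: x right, y down, z forward; pixel columns grow to the right and rows downward; lengths in m; the calibration is good to about 2 mm. A picture is of the moment at which its call begins: read the wrist's pose just before it. calibration takes no time and is no camera call; for the wrist camera it gives the pose at the moment of the call.
- env.sign_off(): hands the job in, once; it reports no verdict.
The state is a dict: "time_s": time; "qpos": joint angles; "joint_velocities": joint speeds; "effort": joint torques, N m; "tool_pos": TCP position; "tool_rot": TCP orientation; "force": force on the tool from outside, world axes, zero at the start; "wrist_torque": the same for the moment, N m; "grip_width": finger opening in m.
Only numpy, scipy, OpenCV 4.12 (cv2) and the standard library are available. Lean on these libraries where they do the work, as an engineer would, in place of code of your own. Each camera call takes 0.05 s, during which the arm holds its last target. There are 200 camera calls.

## Working session

There is one attempt and no reset: what is moved stays moved. The work goes in short steps, Python scripts to look and compute and a tool call to move; the robot and the scene stay as the last step left them, time stands still between calls to the robot, and variables do not carry over. Pictures are saved under pics/ and viewed, on a budget of 10 in all, crops included, one or two more only if the job needs it, and the job is handed in when it is done.

Besides the shell and the picture viewer there is one more tool, called after "Emit:" in YAML: its name, and indented under it one key for each argument. send_rows: Moves the arm, as the interface text tells. Its arguments: {"type":"object","properties":{"series":{"type":"array"},"grip_force":{"type":"number"}},"required":["series"]}

```bash
mkdir -p pics; cat > h.py <<'E'
import numpy as np, cv2
from cell import env
from scipy.spatial.transform import Rotation as R
def cal(n):
    c=env.calibration(n); return np.array([[c['fx'],0,c['cx']],[0,c['fy'],c['cy']],[0,0,1.]]),np.array(c['distortion'],float),np.array(c['cam_to_world'])
def ray(n,uv,c=None):
    K,d,T=c or cal(n); p=cv2.undistortPoints(np.array([[uv]],float),K,d)[0,0]
    return T[:3,3],T[:3,:3]@np.array([p[0],p[1],1])
def atz(n,uv,z,c=None):
    o,v=ray(n,uv,c); return o+v*(z-o[2])/v[2]
def proj(n,P,c=None):
    K,d,T=c or cal(n); W=np.linalg.inv(T)
    return cv2.projectPoints(np.atleast_2d(np.array(P,float)),cv2.Rodrigues(W[:3,:3])[0],W[:3,3],K,d)[0][:,0]
def tri(*nuv):
    A=np.zeros((3,3));b=np.zeros(3)
    for n,uv in nuv:
        o,v=ray(n,uv);v=v/np.linalg.norm(v);M=np.eye(3)-np.outer(v,v);A+=M;b+=M@o
    return np.linalg.solve(A,b)
def tool(): 
    s=env.get_obs(); return np.array(s['tool_pos']),R.from_euler('xyz',s['tool_rot'],degrees=True)
E
python3 - <<'E'
from h import *
s=env.get_obs();print({k:np.round(v,3) for k,v in s.items()})
for n in('scene','top'):
    cv2.imwrite(f'pics/{n}0.png',cv2.resize(env.read_camera(n),(800,600),interpolation=cv2.INTER_CUBIC))
    print(n,env.calibration(n)['fx'],np.round(cal(n)[2],3).tolist())
E
```

```text
{'time_s': np.float64(0.0), 'qpos': array([-64.338,  18.438,  -4.016,  83.176,   1.295,  78.539,  -3.261]), 'joint_velocities': array([-0.019,  0.089, -0.004, -0.032, -0.109,  0.021,  0.037]), 'effort': array([-0.0000e+00, -4.9129e+01, -4.0400e-01, -3.1253e+01, -6.4000e-02,
        4.3000e-02,  0.0000e+00]), 'tool_pos': array([0.273, 0.589, 0.221]), 'tool_rot': array([-1.79892e+02,  6.00000e-03,  1.55147e+02]), 'force': array([ 0.246, -0.029,  0.018]), 'wrist_torque': array([-0.029, -0.004, -0.084]), 'grip_width': np.float64(0.087)}
scene 487.09520030198723 [[0.543, 0.606, -0.582, 1.201], [0.84, -0.406, 0.361, -0.374], [-0.017, -0.684, -0.729, 0.824], [0.0, 0.0, 0.0, 1.0]]
top 539.5979759508651 [[0.01, -0.999, 0.044, 0.568], [-1.0, -0.01, 0.021, -0.03], [-0.021, -0.044, -0.999, 1.069], [0.0, 0.0, 0.0, 1.0]]
```

View pics/scene0.png

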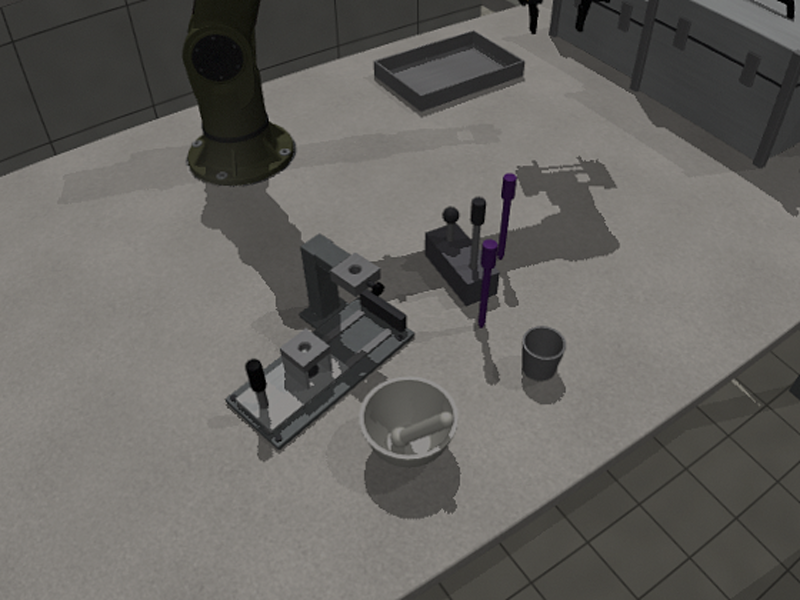

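View pics/top0.png

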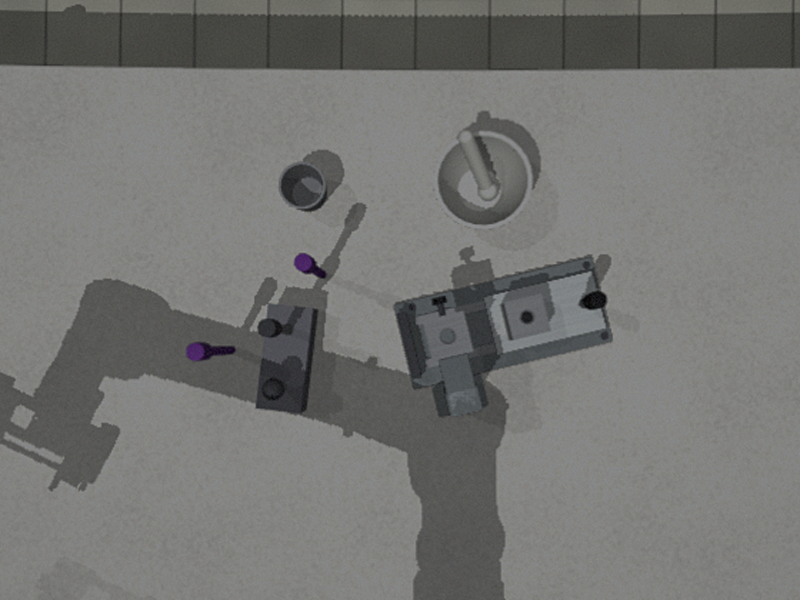

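The scene view shows the tester with guide bore at (354,269), lower bore at (304,348), and handle top at (255,363). The long plunger's dark head top is at (479,201), with purple look-alikes at (509,178) and (489,245). In the top view the guide bore is at (447,336), lower bore (526,317), handle (597,299), long head (268,327), and the short ball (273,389).

```bash
python3 - <<'E'
from h import *
s=.7
P={'upper':((354,269),(447,336),.150),'lower':((304,348),(526,317),.075),'handletop':((254,363),(599,299),.115),'longtop':((479,201),(267,327),.183),'short':((451,215),(272,389),.1),'purA':((509,178),(194,351),.18),'purB':((489,245),(302,262),.18)}
for k,(a,b,z) in P.items():
    a=np.array(a)*s;b=np.array(b)*s
    print(k,np.round(tri(('scene',a),('top',b)),4),np.round(atz('scene',a,z),4),np.round(atz('top',b,z),4))
for k,uv,z in [('b1',(590,257),.01),('b2',(611,341),.01),('stopL',(398,304),.01),('cup',(303,186),.06),('mort',(485,180),.075),('r1',(268,305),.05),('r2',(318,309),.05),('r3',(305,412),.05),('r4',(257,407),.05),('purBfoot',(324,275),0),('purAfoot',(234,350),0)]:
    print(k,np.round(atz('top',np.array(uv)*s,z),4))
c=env.read_camera('top'); 
cr=c[170:300,170:440]; cv2.imwrite('pics/top1.png',cv2.resize(cr,None,fx=2.96,fy=2.96,interpolation=cv2.INTER_CUBIC))
E
```

```text
upper [ 0.5734 -0.0519  0.1478] [ 0.5754 -0.053   0.15  ] [ 0.5734 -0.0518  0.15  ]
lower [ 0.5996 -0.1553  0.0698] [ 0.6038 -0.1567  0.075 ] [ 0.5993 -0.1548  0.075 ]
handletop [ 0.6218 -0.237   0.116 ] [ 0.6219 -0.2354  0.115 ] [ 0.6211 -0.2388  0.115 ]
longtop [0.5821 0.1577 0.1813] [0.5842 0.1573 0.183 ] [0.5815 0.1563 0.183 ]
short [0.5053 0.167  0.0976] [0.5079 0.1659 0.1   ] [0.5051 0.1659 0.1   ]
purA [0.5526 0.2429 0.1705] [0.5619 0.2333 0.18  ] [0.5531 0.2405 0.18  ]
purB [0.6581 0.1191 0.1705] [0.666  0.1117 0.18  ] [0.6573 0.1177 0.18  ]
b1 [ 0.6844 -0.2496  0.01  ]
b2 [ 0.5699 -0.2779  0.01  ]
stopL [0.6175 0.0126 0.01  ]
cup [0.7699 0.1378 0.06  ]
mort [ 0.7763 -0.101   0.075 ]
r1 [0.6127 0.1835 0.05  ]
r2 [0.608 0.117 0.05 ]
r3 [0.4721 0.1319 0.05  ]
r4 [0.4781 0.1952 0.05  ]
purBfoot [0.6575 0.1166 0.    ]
purAfoot [0.5519 0.2399 0.    ]
```

View pics/top1.png

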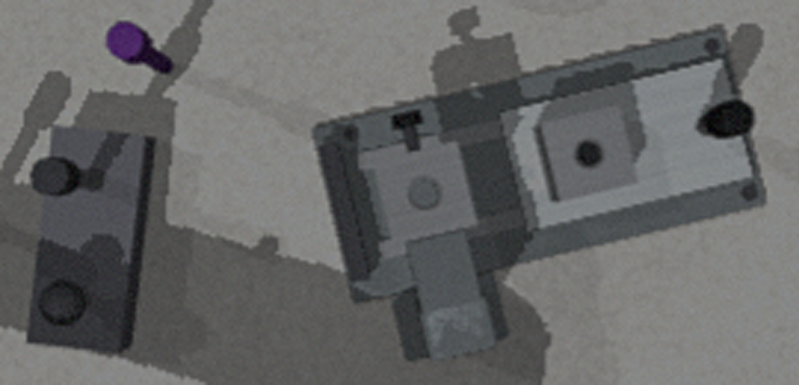

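```bash
cat >> h.py <<'E'
def go(p,yaw,roll=180,pitch=0):
    p0,r0=tool(); Rt=R.from_euler('xyz',[roll,pitch,yaw],degrees=True)
    print('travel cm',np.round(r0.inv().apply(np.array(p)-p0)*100,2),'dr',np.round((r0.inv()*Rt).as_rotvec(degrees=True),2))
E
python3 - <<'E'
from h import *
go((.60,-.19,.30),104)
p,r=tool();T=cal('wrist')[2];print(r.inv().apply(T[:3,3]-p),r.inv().as_matrix()@T[:3,:3])
E
```

```text
travel cm [-62.42 -56.99  -7.74] dr [-8.000e-02  4.000e-02  5.115e+01]
[ 0.06495425 -0.00146739 -0.16184424] [[-3.02024208e-05 -9.70451238e-01 -2.41297316e-01]
 [ 9.99999993e-01 -2.76105632e-06 -1.14062396e-04]
 [ 1.10025758e-04 -2.41297317e-01  9.70451231e-01]]
```

Emit:
send_rows:
  series:
    - {"travel": [-4, -3.6, -1.5], "dr": [0, 0, 6], "claw": 8.7}
    - {"travel": [-62.4, -57, -7.7], "dr": [0, 0, 51], "claw": 8.7}
    - {"travel": [-62.4, -57, -7.7], "dr": [0, 0, 51], "claw": 8.7}
    - {"travel": [-62.4, -57, -7.7], "dr": [0, 0, 51], "claw": 8.7}
    - {"travel": [-62.4, -57, -7.7], "dr": [0, 0, 51], "claw": 8.7}
    - {"travel": [-62.4, -57, -7.7], "dr": [0, 0, 51], "claw": 8.7}
    - {"travel": [-62.4, -57, -7.7], "dr": [0, 0, 51], "claw": 8.7}
    - {"travel": [-62.4, -57, -7.7], "dr": [0, 0, 51], "claw": 8.7}
    - {"travel": [-62.4, -57, -7.7], "dr": [0, 0, 51], "claw": 8.7}
    - {"travel": [-62.4, -57, -7.7], "dr": [0, 0, 51], "claw": 8.7}
    - {"travel": [-62.4, -57, -7.7], "dr": [0, 0, 51], "claw": 8.7}
    - {"travel": [-62.4, -57, -7.7], "dr": [0, 0, 51], "claw": 8.7}

```text
time_s: 1.15
tool_pos: [0.4656, 0.1294, 0.2713]
tool_rot: [180.0, -0.0, 104.2]
force: [1.5, 0.1, -0.1]
grip_width: 0.0872
```

```bash
python3 - <<'E'
from h import *
s=env.get_obs();print(s['time_s'],s['tool_pos'],s['tool_rot'],s['joint_velocities'])
go((.60,-.19,.30),104)
E
```

```text
1.15 [0.46561362 0.12944875 0.27128952] [ 1.79977288e+02 -2.89096116e-02  1.04151259e+02] [25.9879876   3.21826236 32.5304192  -8.29899544  1.11392281  3.91446309
 58.0237669 ]
travel cm [-34.26   5.22  -2.89] dr [ 0.02 -0.03  0.15]
```

Emit:
send_rows:
  series:
    - {"travel": [-33, 5, -2.5], "dr": [0, 0, 0], "claw": 8.7}
    - {"travel": [-33, 5, -2.5], "dr": [0, 0, 0], "claw": 8.7}
    - {"travel": [-33, 5, -2.5], "dr": [0, 0, 0], "claw": 8.7}
    - {"travel": [-33, 5, -2.5], "dr": [0, 0, 0], "claw": 8.7}
    - {"travel": [-33, 5, -2.5], "dr": [0, 0, 0], "claw": 8.7}
    - {"travel": [-33, 5, -2.5], "dr": [0, 0, 0], "claw": 8.7}
    - {"travel": [-33, 5, -2.5], "dr": [0, 0, 0], "claw": 8.7}
    - {"travel": [-33, 5, -2.5], "dr": [0, 0, 0], "claw": 8.7}
    - {"travel": [-33, 5, -2.5], "dr": [0, 0, 0], "claw": 8.7}
    - {"travel": [-33, 5, -2.5], "dr": [0, 0, 0], "claw": 8.7}
    - {"travel": [-33, 5, -2.5], "dr": [0, 0, 0], "claw": 8.7}

```text
time_s: 2.07
tool_pos: [0.5943, -0.1759, 0.2954]
tool_rot: [-179.9, -0.1, 104.1]
force: [0.7, 0.8, -0.9]
grip_width: 0.0869
```

```bash
python3 - <<'E'
from h import *
s=env.get_obs();print(s['time_s'],s['tool_pos'],s['tool_rot'])
c=cal('wrist');im=env.read_camera('wrist');cv2.imwrite('pics/w0.png',cv2.resize(im,(800,600),interpolation=cv2.INTER_CUBIC))
import pickle;pickle.dump(c,open('w0.pkl','wb'))
for P in [(.5734,-.0519,.15),(.5995,-.155,.075),(.621,-.2375,.115)]: print(proj('wrist',P,c)/.7)
E
```

```text
2.0667 [ 0.59433456 -0.1758582   0.29539874] [-1.79940450e+02 -5.45238542e-02  1.04122684e+02]
[[411.43447795  48.61969095]]
[[406.82899631 228.86471486]]
[[408.57872284 360.17323313]]
```

View pics/w0.png

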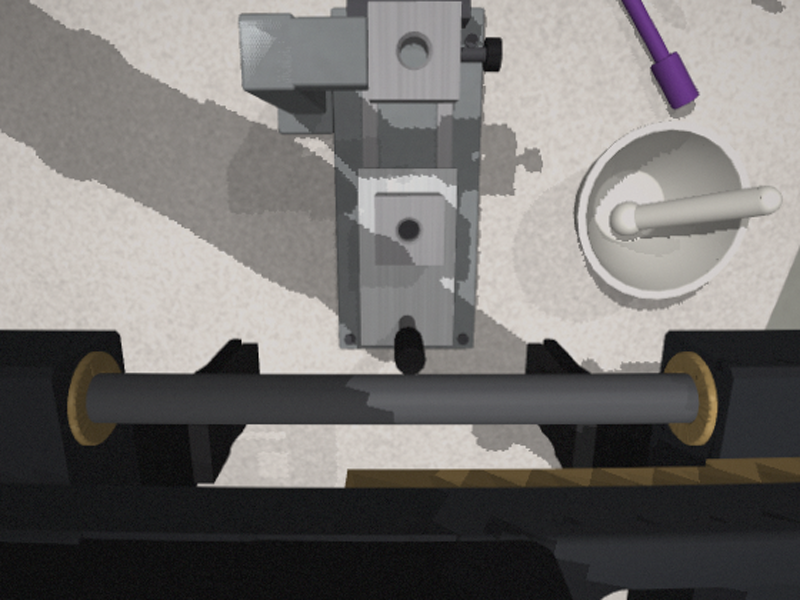

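The wrist view agrees: guide bore at (414,50), lower bore at (408,229), handle top at about (409,352), and the tester axis runs up the picture.

```bash
python3 - <<'E'
from h import *
import pickle;c=pickle.load(open('w0.pkl','rb'))
u=atz('wrist',np.array((414,50))*.7,.15,c);l=atz('wrist',np.array((408.5,229.5))*.7,.075,c);h=atz('wrist',np.array((409,357))*.7,.115,c)
print(u,l,h)
d=u-l;print(np.hypot(*d[:2]),np.degrees(np.arctan2(d[1],d[0]))-90)
for z,a,b in[(.01,(349,340),(463,340))]:
    a=atz('wrist',np.array(a)*.7,z,c);b=atz('wrist',np.array(b)*.7,z,c);print(np.linalg.norm(a-b),np.degrees(np.arctan2(*(b-a)[1::-1])))
go((.621,-.2375,.20),104);go((.621,-.2375,.082),104)
E
```

```text
[ 0.57491979 -0.05223961  0.15      ] [ 0.60078223 -0.15514901  0.075     ] [ 0.62069817 -0.23519344  0.115     ]
0.10610942323252935 14.107009697485069
0.10119312505247646 14.130853048069923
travel cm [-6.75  1.03  9.55] dr [-0.02 -0.08  0.23]
travel cm [-6.77  1.03 21.35] dr [-0.02 -0.08  0.23]
```

Emit:
send_rows:
  series:
    - {"travel": [-3, 0.5, 4], "dr": [0, 0, 0], "claw": 8.7}
    - {"travel": [-6, 1, 7], "dr": [0, 0, 0], "claw": 8.7}
    - {"travel": [-6.8, 1, 9.5], "dr": [0, 0, 0], "claw": 8.7}
    - {"travel": [-6.8, 1, 11], "dr": [0, 0, 0], "claw": 8.7}
    - {"travel": [-6.8, 1, 14], "dr": [0, 0, 0], "claw": 8.7}
    - {"travel": [-6.8, 1, 17], "dr": [0, 0, 0], "claw": 8.7}
    - {"travel": [-6.8, 1, 20], "dr": [0, 0, 0], "claw": 8.7}
    - {"travel": [-6.8, 1, 21.3], "dr": [0, 0, 0], "claw": 8.7}
    - {"travel": [-6.8, 1, 21.3], "dr": [0, 0, 0], "claw": 8.7}
    - {"travel": [-6.8, 1, 21.3], "dr": [0, 0, 0], "claw": 8.7}

```text
time_s: 2.95
tool_pos: [0.6213, -0.2383, 0.0836]
tool_rot: [180.0, -0.0, 104.3]
force: [0.2, 0.0, 1.0]
grip_width: 0.0869
```

```bash
python3 - <<'E'
from h import *
c=cal('wrist');im=env.read_camera('wrist');cv2.imwrite('pics/w1.png',im)
print(env.get_obs()['force'],proj('wrist',[(.621,-.2375,.115),(.574,-.052,.15),(.6,-.155,.075)],c))
E
```

```text
[ 0.73687693 -0.95390118  0.80921373] [[ 275.46795671  284.95041667]
 [ 276.88988419 -449.63136423]
 [ 275.1924536    63.33147597]]
```

View pics/w1.png

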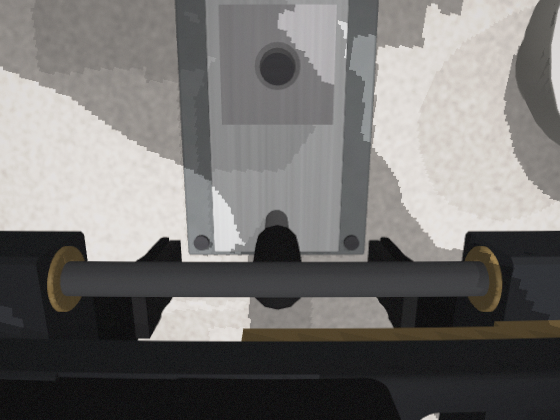

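The handle (277,265) sits midway between the open fingers. I'll close on it and push.

Emit:
send_rows:
  grip_force: 25
  series:
    - {"travel": [0, 0, 0], "dr": [0, 0, 0], "claw": 1.5}
    - {"travel": [0, 0, 0], "dr": [0, 0, 0], "claw": 1.5}
    - {"travel": [0, 0, 0], "dr": [0, 0, 0], "claw": 1.5}
    - {"travel": [0, 0, 0], "dr": [0, 0, 0], "claw": 1.5}
    - {"travel": [0, 0, 0], "dr": [0, 0, 0], "claw": 1.5}
    - {"travel": [0, 0, 0], "dr": [0, 0, 0], "claw": 1.5}
    - {"travel": [0.5, 0, 0], "dr": [0, 0, 0], "claw": 1.5}
    - {"travel": [1.5, 0, 0], "dr": [0, 0, 0], "claw": 1.5}

```text
time_s: 3.67
tool_pos: [0.6168, -0.2263, 0.0831]
tool_rot: [-180.0, 0.1, 104.0]
force: [-0.4, 0.4, 0.1]
grip_width: 0.0414
```

Emit:
send_rows:
  series:
    - {"travel": [1.5, 0, 0], "dr": [0, 0, 0], "claw": 1.5}
    - {"travel": [3, 0, 0], "dr": [0, 0, 0], "claw": 1.5}
    - {"travel": [4.5, 0, 0], "dr": [0, 0, 0], "claw": 1.5}
    - {"travel": [6, 0, 0], "dr": [0, 0, 0], "claw": 1.5}
    - {"travel": [7, 0, 0], "dr": [0, 0, 0], "claw": 1.5}
    - {"travel": [7.7, 0, 0], "dr": [0, 0, 0], "claw": 1.5}
    - {"travel": [8.2, 0, 0], "dr": [0, 0, 0], "claw": 1.5}
    - {"travel": [8.6, 0, 0], "dr": [0, 0, 0], "claw": 1.5}
    - {"travel": [9, 0, 0], "dr": [0, 0, 0], "claw": 1.5}
    - {"travel": [9.2, 0, 0], "dr": [0, 0, 0], "claw": 1.5}

```text
time_s: 4.5
tool_pos: [0.5947, -0.136, 0.0831]
tool_rot: [180.0, 0.0, 104.1]
force: [-0.8, 0.4, 0.4]
grip_width: 0.0149
```

The width of 15 mm means I missed: the fingers were still closing when I moved. I'll look again.

```bash
python3 - <<'E'
from h import *
c=cal('top');im=env.read_camera('top');w=env.read_camera('wrist')
cv2.imwrite('pics/w2.png',np.hstack([cv2.resize(im[150:290,250:450],(400,280)),cv2.resize(w,(400,300))[:280]]))
print(env.get_obs()['tool_pos'],env.get_obs()['time_s'])
E
```

```text
[ 0.59470804 -0.13603073  0.08307539] 4.6
```

View pics/w2.png

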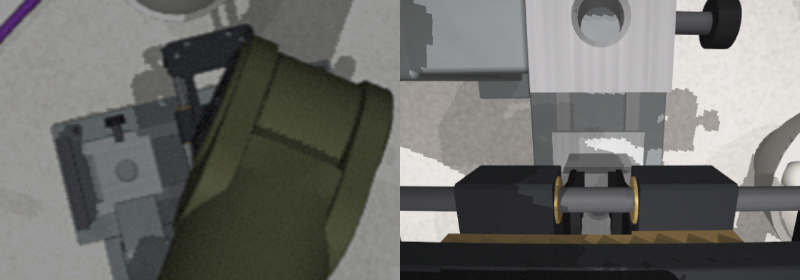

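The fingers closed in front of the handle and hover over the carriage, which has not moved. I'll lift, go back and pinch again, waiting for full closure this time.

Emit:
send_rows:
  series:
    - {"travel": [0, 0, -3], "dr": [0, 0, 0], "claw": 6}
    - {"travel": [0, 0, -5.5], "dr": [0, 0, 0], "claw": 6}
    - {"travel": [-3, 0, -5.5], "dr": [0, 0, 0], "claw": 6}
    - {"travel": [-7, 0, -5.5], "dr": [0, 0, 0], "claw": 6}
    - {"travel": [-10, 0, -5.5], "dr": [0, 0, 0], "claw": 6}
    - {"travel": [-10.5, 0, -5.5], "dr": [0, 0, 0], "claw": 6}
    - {"travel": [-10.5, 0, -5.5], "dr": [0, 0, 0], "claw": 6}
    - {"travel": [-10.5, 0, -5.5], "dr": [0, 0, 0], "claw": 6}
    - {"travel": [-10.5, 0, -5.5], "dr": [0, 0, 0], "claw": 6}

```text
time_s: 5.35
tool_pos: [0.6206, -0.236, 0.1377]
tool_rot: [180.0, -0.1, 104.2]
force: [0.5, 0.4, -0.3]
grip_width: 0.0586
```

```bash
python3 - <<'E'
from h import *
c=cal('wrist');im=env.read_camera('wrist');cv2.imwrite('pics/w3.png',im)
g=cv2.cvtColor(im,cv2.COLOR_BGR2GRAY)
print(env.get_obs()['tool_pos'],proj('wrist',[(.6207,-.2375,.115),(.574,-.052,.15),(.6,-.155,.075)],c))
# dark lower bore
m=((g<75)*255).astype('uint8'); n,_,st,ce=cv2.connectedComponentsWithStats(m)
for s,e in zip(st[1:],ce[1:]):
    if s[4]>150 and s[1]<230: print(s,e)
go((.6207,-.2375,.082),104.1)
E
```

```text
[ 0.62061655 -0.23573352  0.13779323] [[ 274.89754929  243.44394503]
 [ 276.2724362  -259.75665094]
 [ 275.22272723   80.56198263]]
[264  71  26  26 546] [276.43406593  83.34065934]
[    0   196   560   224 93827] [278.84348855 330.91787012]
travel cm [-0.18 -0.04  5.58] dr [ 0.01 -0.09  0.17]
```

Emit:
send_rows:
  series:
    - {"travel": [-0.2, 0, 2], "dr": [0, 0, 0], "claw": 6}
    - {"travel": [-0.2, 0, 4.5], "dr": [0, 0, 0], "claw": 6}
    - {"travel": [-0.2, 0, 5.5], "dr": [0, 0, 0], "claw": 6}
    - {"travel": [-0.2, 0, 5.5], "dr": [0, 0, 0], "claw": 1.5}
    - {"travel": [-0.2, 0, 5.5], "dr": [0, 0, 0], "claw": 1.5}
    - {"travel": [-0.2, 0, 5.5], "dr": [0, 0, 0], "claw": 1.5}
    - {"travel": [-0.2, 0, 5.5], "dr": [0, 0, 0], "claw": 1.5}
    - {"travel": [-0.2, 0, 5.5], "dr": [0, 0, 0], "claw": 1.5}
    - {"travel": [-0.2, 0, 5.5], "dr": [0, 0, 0], "claw": 1.5}
    - {"travel": [-0.2, 0, 5.5], "dr": [0, 0, 0], "claw": 1.5}
    - {"travel": [-0.2, 0, 5.5], "dr": [0, 0, 0], "claw": 1.5}
    - {"travel": [-0.2, 0, 5.5], "dr": [0, 0, 0], "claw": 1.5}

```text
time_s: 6.4
tool_pos: [0.6229, -0.2395, 0.0839]
tool_rot: [179.8, 0.1, 104.2]
force: [4.5, 0.1, -1.6]
grip_width: 0.0216
```

The grip is firm at 21.6 mm. Pushing now.

Emit:
send_rows:
  series:
    - {"travel": [1, 0, 0], "dr": [0, 0, 0], "claw": 1.5}
    - {"travel": [2.5, 0, 0], "dr": [0, 0, 0], "claw": 1.5}
    - {"travel": [4, 0, 0], "dr": [0, 0, 0], "claw": 1.5}
    - {"travel": [5.5, 0, 0], "dr": [0, 0, 0], "claw": 1.5}
    - {"travel": [7, 0, 0], "dr": [0, 0, 0], "claw": 1.5}
    - {"travel": [8.2, 0, 0], "dr": [0, 0, 0], "claw": 1.5}
    - {"travel": [9, 0, 0], "dr": [0, 0, 0], "claw": 1.5}
    - {"travel": [9.6, 0, 0], "dr": [0, 0, 0], "claw": 1.5}
    - {"travel": [10, 0, 0], "dr": [0, 0, 0], "claw": 1.5}
    - {"travel": [10.3, 0, 0], "dr": [0, 0, 0], "claw": 1.5}
    - {"travel": [10.5, 0, 0], "dr": [0, 0, 0], "claw": 1.5}
    - {"travel": [10.5, 0, 0], "dr": [0, 0, 0], "claw": 1.5}

```text
time_s: 7.4
tool_pos: [0.5971, -0.1377, 0.0839]
tool_rot: [179.8, 0.1, 104.2]
force: [6.0, -0.4, -1.1]
grip_width: 0.0212
```

Emit:
send_rows:
  series:
    - {"travel": [0.2, 0, 0], "dr": [0, 0, 0], "claw": 1.5}
    - {"travel": [0.4, 0, 0], "dr": [0, 0, 0], "claw": 1.5}
    - {"travel": [0.6, 0, 0], "dr": [0, 0, 0], "claw": 1.5}
    - {"travel": [0.6, 0, 0], "dr": [0, 0, 0], "claw": 1.5}

```text
time_s: 7.73
tool_pos: [0.5966, -0.1361, 0.084]
tool_rot: [179.7, 0.5, 104.1]
force: [9.1, -7.0, -7.0]
grip_width: 0.0216
```

Emit:
send_rows:
  series:
    - {"travel": [0.3, 0, 0], "dr": [0, 0, 0], "claw": 1.5}
    - {"travel": [0.5, 0, 0], "dr": [0, 0, 0], "claw": 1.5}
    - {"travel": [0.5, 0, 0], "dr": [0, 0, 0], "claw": 1.5}
    - {"travel": [0.5, 0, 0], "dr": [0, 0, 0], "claw": 1.5}

```text
time_s: 8.07
tool_pos: [0.5966, -0.136, 0.0841]
tool_rot: [179.5, 0.9, 103.9]
force: [14.9, -14.6, -11.8]
grip_width: 0.0217
```

The carriage is hard against its stop, with force building and no motion. I'll relax, release and rise.

Emit:
send_rows:
  series:
    - {"travel": [-0.4, 0, 0], "dr": [0, 0, 0], "claw": 1.5}
    - {"travel": [-0.7, 0, 0], "dr": [0, 0, 0], "claw": 1.5}
    - {"travel": [-0.7, 0, 0], "dr": [0, 0, 0], "claw": 6}
    - {"travel": [-0.7, 0, 0], "dr": [0, 0, 0], "claw": 6}
    - {"travel": [-0.7, 0, 0], "dr": [0, 0, 0], "claw": 6}
    - {"travel": [-0.7, 0, 0], "dr": [0, 0, 0], "claw": 6}
    - {"travel": [-0.7, 0, 0], "dr": [0, 0, 0], "claw": 6}
    - {"travel": [-0.7, 0, -3], "dr": [0, 0, 0], "claw": 6}
    - {"travel": [-0.7, 0, -7], "dr": [0, 0, 0], "claw": 6}
    - {"travel": [-0.7, 0, -11], "dr": [0, 0, 0], "claw": 6}
    - {"travel": [-0.7, 0, -15], "dr": [0, 0, 0], "claw": 6}
    - {"travel": [-0.7, 0, -19], "dr": [0, 0, 0], "claw": 6}

```text
time_s: 9.07
tool_pos: [0.5935, -0.134, 0.275]
tool_rot: [-180.0, -0.0, 104.1]
force: [0.4, 0.1, -0.2]
grip_width: 0.0597
```

```bash
python3 - <<'E'
from h import *
c=cal('wrist');im=env.read_camera('wrist');cv2.imwrite('pics/w4.png',cv2.resize(im,(800,600),interpolation=cv2.INTER_CUBIC))
print(env.get_obs()['tool_pos'],proj('wrist',[(.594,-.134,.115),(.5745,-.052,.15),(.5745,-.052,.075)],c)/.7)
import pickle;pickle.dump(c,open('w4.pkl','wb'))
E
```

```text
[ 0.59718498 -0.1350754   0.28392434] [[393.55073225 271.15752556]
 [396.03934361 124.76393004]
 [395.18419645 133.13118344]]
```

View pics/w4.png

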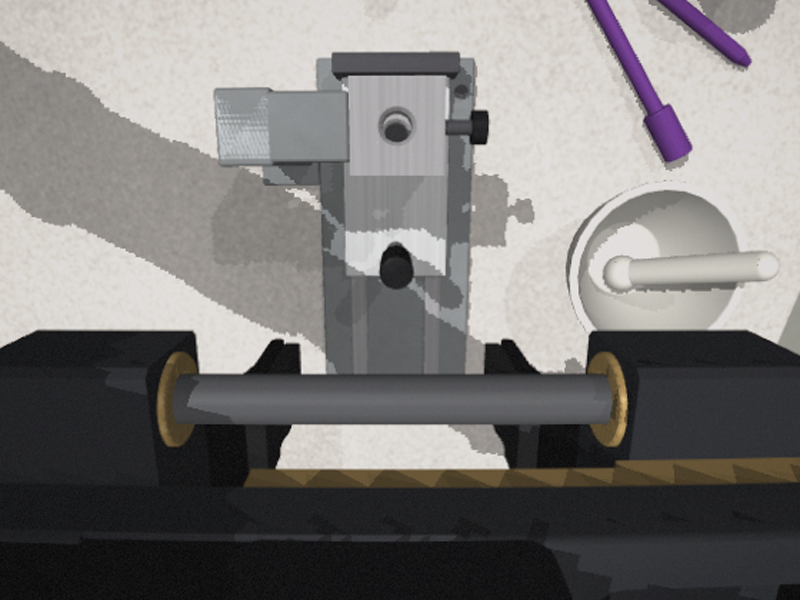

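The carriage is home: the lower bore shows concentrically through the guide bore at (397,125), and the block is against the stop bar. Next is the plunger.

```bash
python3 - <<'E'
from h import *
import pickle;c=pickle.load(open('w4.pkl','rb'))
print(atz('wrist',np.array((397,125.5))*.7,.15,c))
go((.582,.157,.285),173.3)
E
```

```text
[ 0.57507307 -0.05223427  0.15      ]
travel cm [28.69  5.67 -0.14] dr [  0.48   0.59 -69.14]
```

Emit:
send_rows:
  series:
    - {"travel": [3, 0.5, 0], "dr": [0, 0, -6], "claw": 6}
    - {"travel": [6, 1.2, 0], "dr": [0, 0, -13], "claw": 6}
    - {"travel": [9, 1.8, 0], "dr": [0, 0, -20], "claw": 6}
    - {"travel": [12, 2.4, 0], "dr": [0, 0, -27], "claw": 6}
    - {"travel": [15, 3, 0], "dr": [0, 0, -34], "claw": 6}
    - {"travel": [18, 3.6, 0], "dr": [0, 0, -41], "claw": 6}
    - {"travel": [21, 4.2, 0], "dr": [0, 0, -48], "claw": 6}
    - {"travel": [24, 4.8, 0], "dr": [0, 0, -55], "claw": 6}
    - {"travel": [27, 5.4, 0], "dr": [0, 0, -62], "claw": 6}
    - {"travel": [28.7, 5.7, 0], "dr": [0, 0, -69], "claw": 6}
    - {"travel": [28.7, 5.7, 0], "dr": [0, 0, -69], "claw": 6}
    - {"travel": [28.7, 5.7, 0], "dr": [0, 0, -69], "claw": 6}

```text
time_s: 10.12
tool_pos: [0.5788, 0.159, 0.2725]
tool_rot: [-180.0, -0.0, 173.2]
force: [-0.0, -0.6, 0.3]
grip_width: 0.0602
```

```bash
python3 - <<'E'
from h import *
c=cal('wrist');im=env.read_camera('wrist');cv2.imwrite('pics/w5.png',cv2.resize(im,(800,600),interpolation=cv2.INTER_CUBIC))
s=env.get_obs();print(s['time_s'],s['tool_pos'],s['tool_rot'],proj('wrist',[(.582,.157,.183),(.582,.157,.143),(.582,.157,.05)],c)/.7)
import pickle;pickle.dump(c,open('w5.pkl','wb'))
E
```

```text
10.1667 [0.57929167 0.15704416 0.27280482] [-1.79923467e+02 -1.02714728e-02  1.72991890e+02] [[391.99700238 308.65550222]
 [392.03516887 289.96733075]
 [392.09443272 260.91844091]]
```

View pics/w5.png

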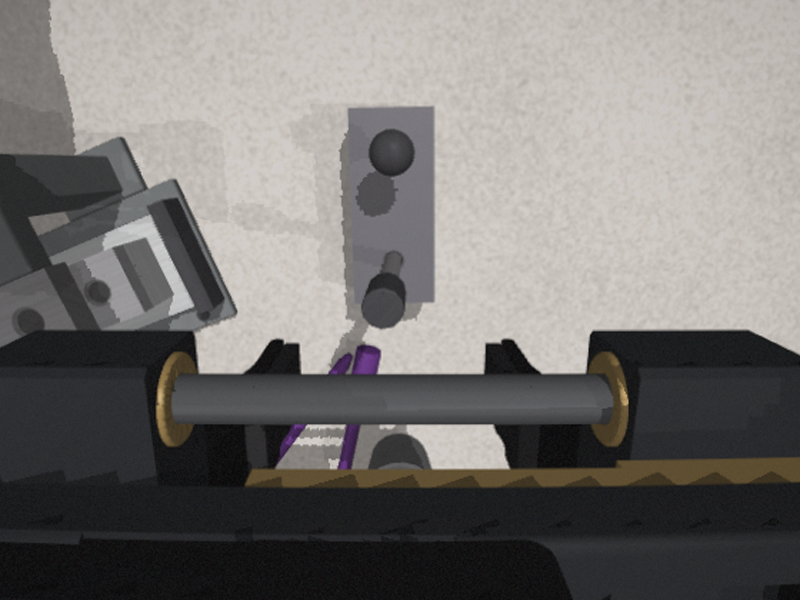

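The head top is at (383,308) and the shaft enters the rack at about (395,260), so the plunger leans slightly to −y. The rack is square to the tool.

```bash
python3 - <<'E'
from h import *
import pickle;c=pickle.load(open('w5.pkl','rb'))
a=atz('wrist',np.array((383,308.))*.7,.183,c);b=atz('wrist',np.array((394.5,261))*.7,.05,c)
l=(a-b)[:2]/.133;print(a,b,np.degrees(l)); m=b[:2]+l*.113; print('mid',m)
go((m[0],m[1],.144),173.2)
E
```

```text
[0.5811445  0.15265311 0.183     ] [0.58227022 0.15874752 0.05      ] [-0.48495489 -2.62544718]
mid [0.58131378 0.15356956]
travel cm [-0.25 -0.3  12.88] dr [-0.08 -0.01 -0.21]
```

Emit:
send_rows:
  grip_force: 40
  series:
    - {"travel": [-0.2, -0.3, 2], "dr": [0, 0, 0], "claw": 6}
    - {"travel": [-0.2, -0.3, 5], "dr": [0, 0, 0], "claw": 6}
    - {"travel": [-0.2, -0.3, 8], "dr": [0, 0, 0], "claw": 6}
    - {"travel": [-0.2, -0.3, 11], "dr": [0, 0, 0], "claw": 6}
    - {"travel": [-0.2, -0.3, 12.8], "dr": [0, 0, 0], "claw": 6}
    - {"travel": [-0.2, -0.3, 12.8], "dr": [0, 0, 0], "claw": 6}
    - {"travel": [-0.2, -0.3, 12.8], "dr": [0, 0, 0], "claw": 5}

```text
time_s: 10.75
tool_pos: [0.5808, 0.1528, 0.1448]
tool_rot: [-179.9, -0.1, 172.9]
force: [0.3, 0.3, -0.3]
grip_width: 0.0579
```

Emit:
send_rows:
  grip_force: 40
  series:
    - {"travel": [0, 0, 0], "dr": [0, 0, 0], "claw": 1.2}
    - {"travel": [0, 0, 0], "dr": [0, 0, 0], "claw": 1.2}
    - {"travel": [0, 0, 0], "dr": [0, 0, 0], "claw": 1.2}
    - {"travel": [0, 0, 0], "dr": [0, 0, 0], "claw": 1.2}
    - {"travel": [0, 0, 0], "dr": [0, 0, 0], "claw": 1.2}
    - {"travel": [0, 0, 0], "dr": [0, 0, 0], "claw": 1.2}
    - {"travel": [0, 0, 0], "dr": [0, 0, 0], "claw": 1.2}
    - {"travel": [0, 0, 0], "dr": [0, 0, 0], "claw": 1.2}
    - {"travel": [0, 0, 0], "dr": [0, 0, 0], "claw": 1.2}

```text
time_s: 11.5
tool_pos: [0.5813, 0.1561, 0.1456]
tool_rot: [179.9, 0.1, 173.2]
force: [-0.0, 3.3, 0.8]
grip_width: 0.0212
```

Gripped at 21 mm. Lifting straight up.

Emit:
send_rows:
  series:
    - {"travel": [0, 0, -1], "dr": [0, 0, 0], "claw": 1.2}
    - {"travel": [0, 0, -3], "dr": [0, 0, 0], "claw": 1.2}
    - {"travel": [0, 0, -5], "dr": [0, 0, 0], "claw": 1.2}
    - {"travel": [0, 0, -7], "dr": [0, 0, 0], "claw": 1.2}
    - {"travel": [0, 0, -9], "dr": [0, 0, 0], "claw": 1.2}
    - {"travel": [0, 0, -11.5], "dr": [0, 0, 0], "claw": 1.2}
    - {"travel": [0, 0, -14], "dr": [0, 0, 0], "claw": 1.2}
    - {"travel": [0, 0, -16], "dr": [0, 0, 0], "claw": 1.2}
    - {"travel": [0, 0, -17.5], "dr": [0, 0, 0], "claw": 1.2}
    - {"travel": [0, 0, -17.5], "dr": [0, 0, 0], "claw": 1.2}
    - {"travel": [0, 0, -17.5], "dr": [0, 0, 0], "claw": 1.2}

```text
time_s: 12.42
tool_pos: [0.5811, 0.154, 0.3204]
tool_rot: [-180.0, 0.0, 173.1]
force: [0.5, -0.3, -2.6]
grip_width: 0.0209
```

```bash
python3 - <<'E'
from h import *
go((.5748,-.052,.32),173.2)
E
```

```text
travel cm [ -1.85 -20.53   0.06] dr [-0.04  0.04 -0.11]
```

Emit:
send_rows:
  series:
    - {"travel": [-0.2, -2, 0], "dr": [0, 0, 0], "claw": 1.2}
    - {"travel": [-0.4, -4.5, 0], "dr": [0, 0, 0], "claw": 1.2}
    - {"travel": [-0.7, -7.5, 0], "dr": [0, 0, 0], "claw": 1.2}
    - {"travel": [-0.9, -10.5, 0], "dr": [0, 0, 0], "claw": 1.2}
    - {"travel": [-1.2, -13.5, 0], "dr": [0, 0, 0], "claw": 1.2}
    - {"travel": [-1.4, -16, 0], "dr": [0, 0, 0], "claw": 1.2}
    - {"travel": [-1.6, -18, 0], "dr": [0, 0, 0], "claw": 1.2}
    - {"travel": [-1.8, -19.5, 0], "dr": [0, 0, 0], "claw": 1.2}
    - {"travel": [-1.8, -20.5, 0], "dr": [0, 0, 0], "claw": 1.2}
    - {"travel": [-1.8, -20.5, 0], "dr": [0, 0, 0], "claw": 1.2}
    - {"travel": [-1.8, -20.5, 0], "dr": [0, 0, 0], "claw": 1.2}
    - {"travel": [-1.8, -20.5, 0], "dr": [0, 0, 0], "claw": 1.2}

```text
time_s: 13.42
tool_pos: [0.5743, -0.049, 0.3194]
tool_rot: [180.0, -0.1, 173.3]
force: [-0.1, -0.6, -1.6]
grip_width: 0.0209
```

```bash
python3 - <<'E'
from h import *
import pickle
s=env.get_obs();c=cal('wrist');w=env.read_camera('wrist');sc=env.read_camera('scene')
pickle.dump((c,s),open('w6.pkl','wb'));p,r=tool()
print(s['time_s'],p,s['tool_rot'])
nose=p+r.apply([0,0,.1376]);
N=[(.5748,-.052,.15),nose,p+r.apply([0,0,.003])]
pw=proj('wrist',N,c);ps=proj('scene',N);print(pw,ps)
def crop(im,c0,W=133,H=200,f=3):
    x=int(c0[0]-W/2);y=int(c0[1]-H/2);x=max(x,0);y=max(y,0);print('crop origin',x,y);return cv2.resize(im[y:y+H,x:x+W],(W*f,H*f),interpolation=cv2.INTER_CUBIC)
a=crop(w,pw[1]);b=crop(sc,(ps[1]+ps[2])/2)
cv2.imwrite('pics/w6.png',np.hstack([a,b]));print(a.shape,b.shape)
E
```

```text
13.4167 [ 0.57444605 -0.04891693  0.31970761] [ 1.79964419e+02 -7.11107108e-02  1.73263399e+02]
[[272.64809592 190.33008135]
 [276.23443343 197.00835897]
 [277.76364591 257.93119154]] [[248.10294462 187.92929303]
 [248.39305868 175.33900091]
 [243.91853269 118.99207295]]
crop origin 209 97
crop origin 179 47
(600, 399, 3) (600, 399, 3)
```

View pics/w6.png

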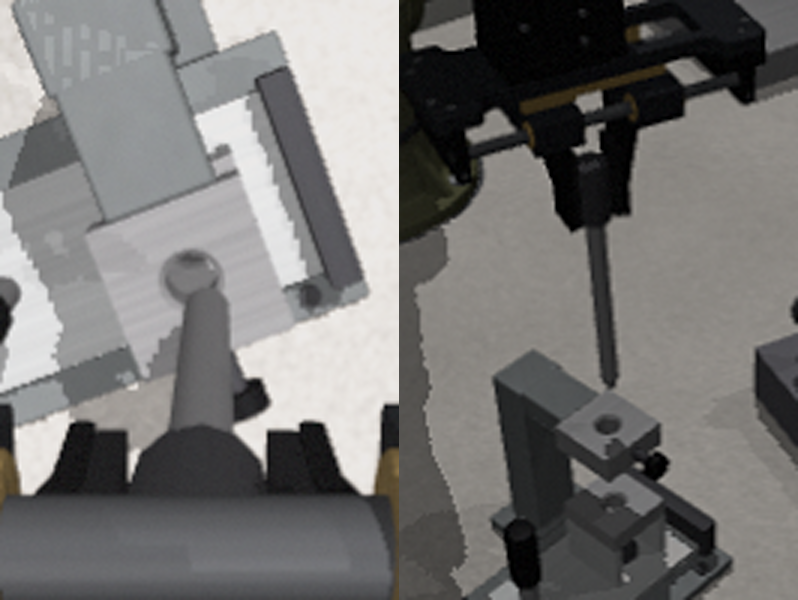

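Wrist crop: bore mouth at (191,277), nose at about (208,296), shaft centre line (203,400)→(207.5,310). Scene crop: bore at (209,425), nose at (212,385), shaft (199,240)→(209.5,360).

```bash
python3 - <<'E'
from h import *
import pickle;c,s=pickle.load(open('w6.pkl','rb'));cs=cal('scene')
W=lambda x,y:np.array((209+x/3,97+y/3));S=lambda x,y:np.array((179+x/3,47+y/3))
def tri2(a,b):
    A=np.zeros((3,3));B=np.zeros(3)
    for (o,v) in(ray('wrist',a,c),ray('scene',b,cs)):
        v=v/np.linalg.norm(v);M=np.eye(3)-np.outer(v,v);A+=M;B+=M@o
    return np.linalg.solve(A,B)
n=tri2(W(208,296),S(212,385));b=tri2(W(191,277),S(209,425));print('nose',n,'bore',b,'d',n-b)
print('bore at z wrist,scene',atz('wrist',W(191,277),.15,c),atz('scene',S(209,425),.15))
nz=s['tool_pos'][2]-.1376
print('nose at z',nz,atz('wrist',W(208,296),nz,c),atz('scene',S(212,385),nz))
pn=lambda n,a,b,c:np.cross(ray(n,a,c)[1],ray(n,b,c)[1])
d=np.cross(pn('wrist',W(203,400),W(207.5,310),c),pn('scene',S(199,240),S(209.5,360),cs));d/=d[2];print('axis tilt deg x,y',np.degrees(d[:2]))
print(s['tool_pos'])
E
```

```text
nose [ 0.57402145 -0.04651035  0.18052542] bore [ 0.57463542 -0.05142692  0.14738585] d [-0.00061397  0.00491657  0.03313957]
bore at z wrist,scene [ 0.57388598 -0.0518741   0.15      ] [ 0.57725923 -0.05214276  0.15      ]
nose at z 0.1818035806530673 [ 0.57351049 -0.04700982  0.18180358] [ 0.57545365 -0.04662371  0.18180358]
axis tilt deg x,y [ 2.21142708 -1.63704194]
[ 0.57425392 -0.04899775  0.31940358]
```

Emit:
send_rows:
  series:
    - {"travel": [-0.1, -0.2, 0.5], "dr": [1.2, 0, 0], "claw": 1.2}
    - {"travel": [-0.1, -0.2, 1.2], "dr": [1.2, 0, 0], "claw": 1.2}
    - {"travel": [-0.1, -0.2, 1.8], "dr": [1.2, 0, 0], "claw": 1.2}
    - {"travel": [-0.1, -0.2, 2.2], "dr": [1.2, 0, 0], "claw": 1.2}
    - {"travel": [-0.1, -0.2, 2.5], "dr": [1.2, 0, 0], "claw": 1.2}
    - {"travel": [-0.1, -0.2, 2.5], "dr": [1.2, 0, 0], "claw": 1.2}
    - {"travel": [-0.1, -0.2, 2.5], "dr": [1.2, 0, 0], "claw": 1.2}

```text
time_s: 14.1
tool_pos: [0.575, -0.0529, 0.2949]
tool_rot: [-178.8, -0.0, 173.1]
force: [0.3, 0.2, -1.6]
grip_width: 0.0213
```

```bash
python3 - <<'E'
from h import *
import pickle
s=env.get_obs();c=cal('wrist');w=env.read_camera('wrist');sc=env.read_camera('scene')
pickle.dump((c,s),open('w7.pkl','wb'));p,r=tool()
print(s['time_s'],p,s['tool_rot'])
def crop(im,x,y,W,H,f): return cv2.resize(im[y:y+H,x:x+W],(W*f,H*f),interpolation=cv2.INTER_CUBIC)
cv2.imwrite('pics/w7.png',np.hstack([crop(w,235,150,80,120,5),crop(sc,209,100,80,120,5)]))
E
```

```text
14.1 [ 0.57528655 -0.05299301  0.29542306] [-1.78802920e+02 -1.29343812e-02  1.73129559e+02]
```

View pics/w7.png

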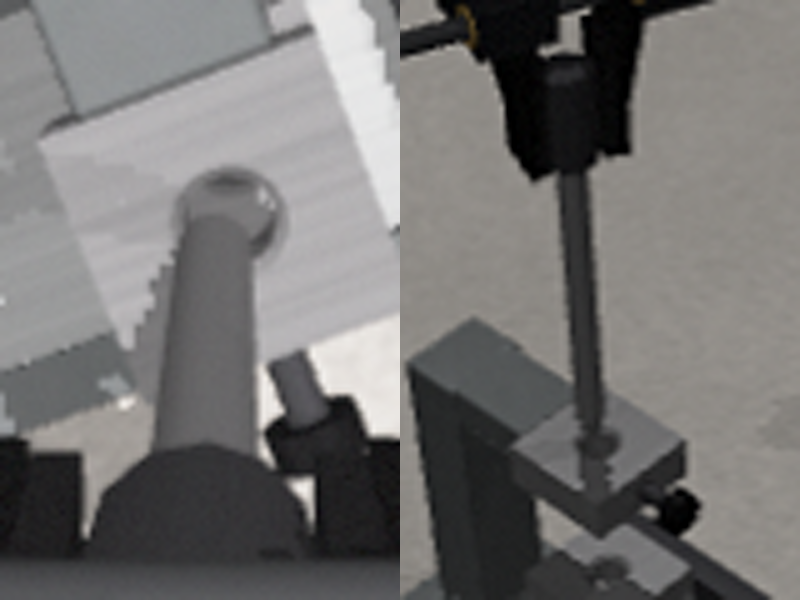

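Wrist crop: bore centre at (232,213), nose end at about (221,222). Scene crop: nose at (192,430), bore at (200,442).

```bash
python3 - <<'E'
from h import *
import pickle;c,s=pickle.load(open('w7.pkl','rb'));cs=cal('scene')
W=lambda x,y:np.array((235+x/5,150+y/5));S=lambda x,y:np.array((209+x/5,100+y/5))
nz=s['tool_pos'][2]-.1376
for k,a,b,z in(('bore',W(232,213),S(200,442),.15),('nose',W(221,222),S(192,430),nz)):
    print(k,z,atz('wrist',a,z,c),atz('scene',b,z))
pn=lambda n,a,b,c:np.cross(ray(n,a,c)[1],ray(n,b,c)[1])
d=np.cross(pn('wrist',W(206,430),W(215,250),c),pn('scene',S(174,185),S(189,400),cs));d/=d[2];print('tilt',np.degrees(d[:2]))
v=np.array([0,0,.05]); # expected vertical in scene at the bore
print('vertical in scene/wrist:',proj('scene',[(.5748,-.052,.17),(.5748,-.052,.27)])*5-[1045,500], proj('wrist',[(.5748,-.053,.17),(.5748,-.053,.24)],c)*5-[1175,750])
p,r=tool();print(p)
E
```

```text
bore 0.15 [ 0.57333108 -0.05129933  0.15      ] [ 0.57697187 -0.05119958  0.15      ]
nose 0.15733687396655138 [ 0.5731186  -0.05308202  0.15733687] [ 0.57607631 -0.05386199  0.15733687]
tilt [ 1.80525361 -0.29854601]
vertical in scene/wrist: [[192.47281554 403.05457104]
 [175.9948444  202.82894502]] [[222.10781444 248.86658983]
 [217.8161977  376.27608853]]
[ 0.57528655 -0.05299301  0.29542306]
```

Emit:
send_rows:
  series:
    - {"travel": [0, 0.2, 0], "dr": [0, 0, 0], "claw": 1.2}
    - {"travel": [0, 0.2, 0.3], "dr": [0, 0, 0], "claw": 1.2}
    - {"travel": [0, 0.2, 0.8], "dr": [0, 0, 0], "claw": 1.2}
    - {"travel": [0, 0.2, 1.3], "dr": [0, 0, 0], "claw": 1.2}
    - {"travel": [0, 0.2, 1.8], "dr": [0, 0, 0], "claw": 1.2}
    - {"travel": [0, 0.2, 2.2], "dr": [0, 0, 0], "claw": 1.2}
    - {"travel": [0, 0.2, 2.2], "dr": [0, 0, 0], "claw": 1.2}

```text
time_s: 14.78
tool_pos: [0.5747, -0.0513, 0.2717]
tool_rot: [-178.8, -0.1, 173.1]
force: [-0.4, 0.4, -0.7]
grip_width: 0.0214
```

Emit:
send_rows:
  series:
    - {"travel": [0, 0.02, 0.7], "dr": [0, 0, 0], "claw": 1.2}
    - {"travel": [0, 0.03, 1.4], "dr": [0, 0, 0], "claw": 1.2}
    - {"travel": [0, 0.05, 2.1], "dr": [0, 0, 0], "claw": 1.2}
    - {"travel": [0, 0.06, 2.8], "dr": [0, 0, 0], "claw": 1.2}
    - {"travel": [0, 0.06, 2.8], "dr": [0, 0, 0], "claw": 1.2}
    - {"travel": [0, 0.06, 2.8], "dr": [0, 0, 0], "claw": 1.2}
    - {"travel": [0, 0.06, 2.8], "dr": [0, 0, 0], "claw": 1.2}

```text
time_s: 15.37
tool_pos: [0.5755, -0.0513, 0.2452]
tool_rot: [-178.8, 0.0, 173.1]
force: [-0.2, -0.0, -1.6]
grip_width: 0.0211
```

Emit:
send_rows:
  series:
    - {"travel": [0, 0.02, 0.8], "dr": [0, 0, 0], "claw": 1.2}
    - {"travel": [0, 0.04, 1.6], "dr": [0, 0, 0], "claw": 1.2}
    - {"travel": [0, 0.05, 2.4], "dr": [0, 0, 0], "claw": 1.2}
    - {"travel": [0, 0.06, 3], "dr": [0, 0, 0], "claw": 1.2}
    - {"travel": [0, 0.08, 3.6], "dr": [0, 0, 0], "claw": 1.2}
    - {"travel": [0, 0.09, 4.2], "dr": [0, 0, 0], "claw": 1.2}
    - {"travel": [0, 0.09, 4.2], "dr": [0, 0, 0], "claw": 1.2}
    - {"travel": [0, 0.09, 4.2], "dr": [0, 0, 0], "claw": 1.2}

```text
time_s: 16.03
tool_pos: [0.5751, -0.0513, 0.2026]
tool_rot: [-178.8, -0.0, 173.1]
force: [0.4, -0.1, -1.9]
grip_width: 0.0212
```

No contact forces so far, with the nose at about z 0.065. Continuing through the lower bore.

Emit:
send_rows:
  series:
    - {"travel": [0, 0.01, 0.5], "dr": [0, 0, 0], "claw": 1.2}
    - {"travel": [0, 0.02, 1], "dr": [0, 0, 0], "claw": 1.2}
    - {"travel": [0, 0.03, 1.5], "dr": [0, 0, 0], "claw": 1.2}
    - {"travel": [0, 0.04, 2], "dr": [0, 0, 0], "claw": 1.2}
    - {"travel": [0, 0.05, 2.3], "dr": [0, 0, 0], "claw": 1.2}
    - {"travel": [0, 0.05, 2.3], "dr": [0, 0, 0], "claw": 1.2}
    - {"travel": [0, 0.05, 2.3], "dr": [0, 0, 0], "claw": 1.2}
    - {"travel": [0, 0.05, 2.3], "dr": [0, 0, 0], "claw": 1.2}

```text
time_s: 16.7
tool_pos: [0.5755, -0.0513, 0.1802]
tool_rot: [-178.8, 0.0, 173.1]
force: [0.7, -0.2, -1.2]
grip_width: 0.0212
```

```bash
python3 - <<'E'
from h import *
s=env.get_obs();w=env.read_camera('wrist');sc=env.read_camera('scene')
print(s['time_s'],s['tool_pos'],s['force'],s['grip_width'],s['joint_velocities'])
def crop(im,x,y,W,H,f): return cv2.resize(im[y:y+H,x:x+W],(W*f,H*f),interpolation=cv2.INTER_CUBIC)
cv2.imwrite('pics/w8.png',np.hstack([crop(w,200,90,160,180,2)[:,:],crop(sc,200,120,90,90,4)]))
print(proj('scene',[(.5748,-.052,.042),(.5748,-.052,.06),(.5748,-.052,.022),(.5748,-.052,.075)]))
E
```

```text
16.7 [ 0.57552195 -0.05125714  0.18023186] [ 0.69827521 -0.20711346 -1.20981442] 0.021214465196259826 [ 0.06946513 -0.11733656  0.10058907 -0.19203203 -0.09113254  0.04926346
  0.01074306]
[[251.12784497 223.98981898]
 [250.65248709 218.35836674]
 [251.64340905 230.08291666]
 [250.24790594 213.55510555]]
```

View pics/w8.png

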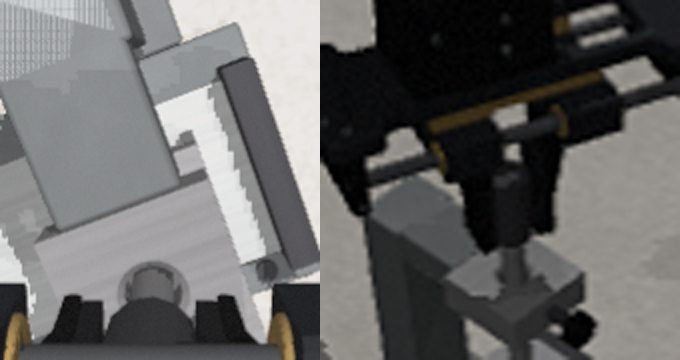

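The shaft stands centred in the guide bore (wrist crop, about (153,285)). Forces equal the plunger's weight, and the nose works out at about z 0.043, against an allowed 0.026–0.058. Handing in.

```bash
python3 - <<'E'
from cell import env
print(env.sign_off()); s=env.get_obs(); print(s['tool_pos'],s['force'],s['grip_width'])
E
```

```text
the job is handed in; nothing more can be done
None
the job is handed in; nothing more can be done
```

I slid the carriage home, took the long plunger from the rack and threaded it down through both bores. I handed in at about 16.8 s of the 58 s, with the plunger still gripped and hanging; sign-off gave no verdict.

- **Carriage:** My first pinch missed because I moved before the fingers had finished closing. They passed in front of the handle and the carriage did not move. On the second try it travelled about 107 mm until the force built with no further motion. The lower bore then showed in line through the guide bore.
- **Plunger:** I gripped it at 21 mm. It leaned slightly, so I tilted the tool 1.2° to straighten it, then corrected about 2 mm sideways before inserting.
- **Last checks:** The force stayed close to the plunger's weight all the way down, so it was not pressing on the bores. The grip was 21.2 mm and the arm was at rest. The nose works out at about z = 43 mm, against the allowed 26 to 58 mm.
- **What was not confirmed:**
  - The nose height comes from the grip geometry; I did not see the nose below the lower bore.
  - The cameras disagreed by 2 to 4 mm in x.
  - One estimate of the lean in x was about 1.8°. I took it as noise and left it; it is within the 4.6° limit.
  - I did not view the rack, mortar or cup again after lifting the plunger.

I viewed 11 pictures, one over the budget of 10.

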